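# Press a power module into the corner jig and hold it

## Task

Set the black power module flat on the aluminium bed of the corner jig, long side along the blue fence, and let go of it. Then bring it home, one end against the orange stop and its long side flush and square against the fence, and with one firm diagonal push of the fingers press it down on the bed and against the fence at the same time. Finish while still holding that push (do not back off), and leave the other things on the bench where they are.

Things in the scene. Friction and masses are not known exactly. Their poses are not given: they have to be found in the camera images.
- module: the power module: plain black box with rounded corners, 36 mm (its x) by 62 mm (its y) by 26 mm high (z), about 0.14 kg, loose; a uniform box, either end may lead. Origin: centre of its underside. It starts flat on the bench, well to the left of the jig; a black board rack with upright circuit boards (up to 0.18 m high) stands between them.
- jig_bed: bare aluminium bed of the corner jig, fixed, 150x150 mm, top face 10 mm above the bench. Origin at bench level; jig x points to the fence (roughly away from the robot), y to the stop (roughly left), z up. Bed: x=-85 to +65, y=-75 to +75 mm. Mounting ears 6 mm thick stick out 17 mm at both y ends; screw heads 2.5 mm high at x=-75, y=+-65 mm
- jig_fence: blue fence bar along the far edge of the bed, fixed. Same origin and axes as jig_bed. Its inner face is the plane x=+50 mm, 15 mm thick, over the whole 150 mm of the bed in y; its top is 42 mm above the bench (32 mm above the bed), plus 2.5 mm screw heads
- jig_stop: orange stop block at the left end of the bed, fixed, square to the fence. Same origin and axes as jig_bed. Its inner face is the plane y=+31 mm; it is 24 mm thick and reaches from x=-35 mm to the fence; its top is 30 mm above the bench (20 mm above the bed), plus 2.5 mm screw heads
- seat (a point): point on the bed's top face, jig frame (32, 0, 10) mm, axes as the jig's: the module's origin when home (module y along jig y, either way round). Home, no finger fits between module and fence or stop: let go 30 mm or more short of the fence. Closed fingertips (straight or leaning) on the middle of its free long side, pushing 10 to 20 N forward with 5 N or more down, hold it
- relay: bystander, to be left alone (may not be shifted 30 mm): relay block, black with a yellow band, 26x46x16 mm
- heat_sink: bystander, to be left alone (may not be shifted 30 mm): grey finned heat sink, 30x34x15 mm
- tape_green: bystander, to be left alone (may not be shifted 30 mm): roll of green tape lying flat, 54 mm across, 18 mm high
- desolder_pump: bystander, to be left alone (may not be shifted 30 mm): blue and white desoldering pump lying down, 21x176x25 mm
- kapton: bystander, to be left alone (may not be shifted 30 mm): roll of orange tape lying flat, 92 mm across, 12 mm high
Things that resemble listed ones, but are neither listed nor needed, are in the scene too. There is more than one size of the module; the one meant has the size given above.

How it is judged:
By the outcome, as a careful person would: the job done as asked, in the order asked, and still so for the second after the job is handed in, while the arm keeps its last pose, push and grip.
It also fails if it takes over 56 s, if anything falls off the work surface, if the arm or the gripper's body presses on something with over 40 N, if the wrist force passes 120 N, or if a joint passes its speed limit or range.

## Robot

A 6-joint arm with a two-finger parallel gripper is mounted at the origin on a cart in front of the work surface, level with it; the furniture and walls round the work are solid. World frame = base frame: x ahead of the robot, y to its left, z up, the work surface at z = 0. Lengths are in m, angles in degrees, forces in N, time in s.
With the tool pointing down it reaches from about 0.3 to 0.75 m from the base axis. Payload 8.5 kg.
Tool frame: the origin (TCP) lies on the centre line of the jaws, within the pads' length; the fingertips stand 14 mm ahead of it and the grasp point (between the pads) lies 5 mm behind it; z points along the fingers, x is the direction in which the jaws open and shut, and the axes are right-handed (so a half turn about z gives the same grasp; the last joint's range is limited). The gripper opens to 85 mm and grips with 20 to 120 N. Pads are 22 mm wide; open, the fingers measure 114 mm over their backs; the gripper's body (76 mm by 85 mm) begins 54 mm behind the grasp point. The pads swing forward as they close: fully open they stand 13 mm farther back than shut.
Start: joints at [-85.846, 21.807, 74.336, -0, 83.858, -12.336], TCP at [0.156, -0.527, 0.245] pointing down, gripper open.
Joint ranges: [-178.18, 178.18], [-50.72, 133.34], [12.68, 142.11], [-81.47, 261.47], [9.98, 163.14], [-165.26, 165.26]. Speed limits (degrees/s): [136.94, 136.94, 180, 180, 180, 180].

## Interface

Orientations are given as a 3x3 rotation matrix whose columns are the frame's x, y, z axes.
In Python, from rig import * gives the robot as it stands.
- The arm moves only by the shell command python3 -m crank 'ROWS' [FORCE]. ROWS is JSON, one flat list of numbers, 7 for each row, row after row: the turn, a rotation vector about the world's x, y, z in rad, then the shift along the world's x, y, z in m, then the opening in per cent of the stroke, from 0 (shut) to 100 (fully open). A call has 1 to 20 rows; each row shifts and turns the commanded pose from where the row before left it; what a row does not reach is not made up. A row lasts 1/10 s, in which the tool goes at most 50 mm and 8.59 degrees, less where a joint would pass 70% of its speed; a pose out of reach is approached as far as the arm can. A call is refused whole if a number of a shift passes 0.05 or a number of a turn 0.15, either way. A call with a gripper value outside its range is refused whole. The fingers move at their own pace and stop on an object; FORCE is the grip in N (left out, the last holds). Time passes only in rows, so rows that do not move let the fingers close. It gives the time, the measured TCP pose, the force and the opening at its end, in the units of the state.
- observe(): the state, without advancing time (a new reading comes with each control period).
- get_image(name): name is "side" or "top"; returns a dict with "frame" (480x640x3 uint8, red, green, blue), "fov_y" (degrees; the focal length in pixels is half the picture's height over the tangent of half this angle, whatever the lens; pixels are square), "cx", "cy" (the principal point, pixels), "k1" (the pictures are not rectified: a ray, as slopes to the right and down, at radius r is drawn at 1 + k1 r^2 times it, then the intrinsics apply), "world_to_cam" (4x4, takes a point from world to camera coordinates). Camera axes: x right, y up, looking along -z (the intrinsics and any distortion apply to the point x, -y, -z); pixel columns grow to the right and rows downward; lengths in m; the calibration is good to about 2 mm. A picture is of the moment at which its call begins. There is no depth.
- close_job(): hands the job in, once; it reports no verdict.
The state is a dict: "time_s": time; "q": joint angles; "qvel": joint speeds; "joint_efforts": joint torques, N m; "position": TCP position; "tool_rot": TCP orientation; "ft_force": force on the tool from outside, world axes, zero at the start; "wrist_torque": the same for the moment, N m; "grip_width": finger opening in m.
Only numpy, scipy, OpenCV 4.12 (cv2) and the standard library are available. Lean on these libraries where they do the work, as an engineer would, in place of code of your own. Each camera call takes 0.05 s, during which the arm holds its last target. There are 200 camera calls.

## Working session

There is one attempt and no reset: what is moved stays moved. The work goes in short steps, Python scripts to look and compute and a shell command to move; the robot and the scene stay as the last step left them, time stands still between calls to the robot, and variables do not carry over. Pictures are saved under pics/ and viewed, about 8 in all and at most 12, crops included, and the job is handed in when it is done.

```bash
mkdir -p pics; cat > h.py <<'E'
from rig import *
import numpy as np, cv2, json
def snap(n):
    d=get_image(n); f=240/np.tan(np.radians(d['fov_y']/2))
    return dict(img=d['frame'],f=f,cx=d['cx'],cy=d['cy'],k1=d['k1'],T=np.array(d['world_to_cam']))
def ray(c,u,v):
    p=np.array([(u-c['cx'])/c['f'],(v-c['cy'])/c['f']]); s=p.copy()
    for _ in range(30): s=p/(1+c['k1']*(s@s))
    R=c['T'][:3,:3]; o=-R.T@c['T'][:3,3]; d=R.T@np.array([s[0],-s[1],-1]); return o,d/np.linalg.norm(d)
def onz(c,u,v,z):
    o,d=ray(c,u,v); return o+d*(z-o[2])/d[2]
def tri(a,pa,b,pb):
    o1,d1=ray(a,*pa); o2,d2=ray(b,*pb)
    t=np.linalg.lstsq(np.stack([d1,-d2],1),o2-o1,rcond=None)[0]
    p,q=o1+t[0]*d1,o2+t[1]*d2; return (p+q)/2,np.linalg.norm(p-q)
def proj(c,P):
    p=c['T'][:3,:3]@np.array(P)+c['T'][:3,3]; s=np.array([p[0],-p[1]])/-p[2]; s=s*(1+c['k1']*(s@s)); return s*c['f']+[c['cx'],c['cy']]
def save(c,fn,box=None,k=1):
    im=c['img'][:,:,::-1]
    if box: im=im[box[1]:box[3],box[0]:box[2]]
    cv2.imwrite(fn,cv2.resize(im,None,fx=k,fy=k,interpolation=cv2.INTER_CUBIC))
E
python3 - <<'E'
from h import *
import pickle
cs={n:snap(n) for n in('side','top')}
pickle.dump(cs,open('c0.pkl','wb'))
for n,c in cs.items():
    save(c,f'pics/{n}0.png'); R=c['T'][:3,:3]; print(n,c['f'],c['k1'],-R.T@c['T'][:3,3],R[2])
print(observe())
E
```

```text
side 443.70210850146543 -0.06448446737384876 [-0.49592615  0.43976351  0.91337448] [-0.74701847  0.2933776   0.59656767]
top 565.2972239947876 0.061682337465649204 [0.44508977 0.01848718 1.7823793 ] [-0.07180117 -0.00748309  0.99739089]
{'time_s': 0.1, 'q': array([-8.58466567e+01,  2.18369072e+01,  7.43788368e+01,  9.14004247e-04,
        8.38568420e+01, -1.23360491e+01]), 'qvel': array([ 0.03733799, -0.14069879, -0.10478837,  0.02818567,  0.0253789 ,
       -0.01967407]), 'joint_efforts': array([ 2.31111597e-03, -4.49215758e+01, -2.31656045e+01, -2.27988967e-04,
        3.66630949e-03, -1.15365287e-05]), 'position': array([ 0.15609241, -0.52713926,  0.24478485]), 'tool_rot': array([[ 2.83836132e-01, -9.58872799e-01, -7.59349837e-05],
       [-9.58872007e-01, -2.83835998e-01,  1.26468786e-03],
       [-1.23422787e-03, -2.86152179e-04, -9.99999197e-01]]), 'ft_force': array([ 1.47340185,  0.05567433, -0.70120212]), 'wrist_torque': array([ 0.01522163,  0.02906687, -0.0965014 ]), 'grip_width': 0.08558620205654233}
```

View pics/top0.png

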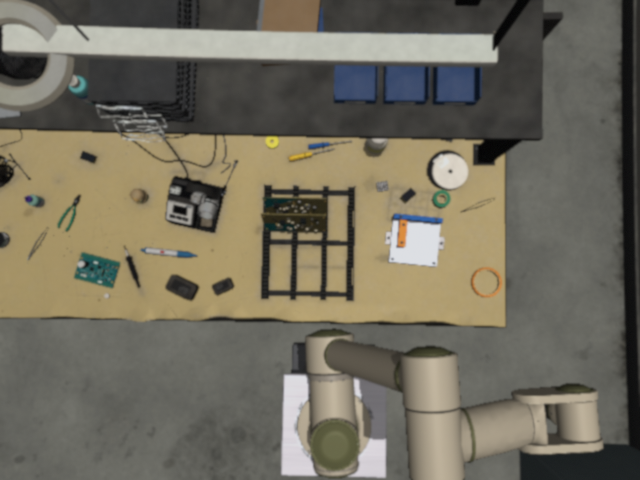

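View pics/side0.png

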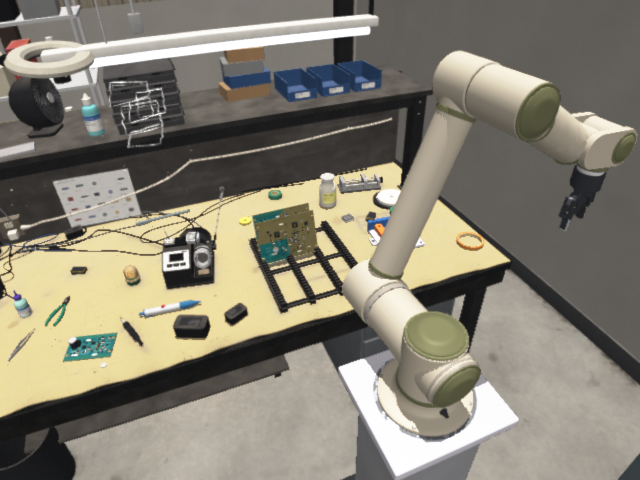

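Top view: black boxes at (182,287) (larger), (222,285) (smaller), (88,157) (small), and (408,195) (probably the relay). The jig is at (414,240) and the rack spans 262–355 × 185–300. The module candidates are the first three, so I'll check their sizes in a crop.

```bash
python3 - <<'E'
from h import *
import pickle
cs=pickle.load(open('c0.pkl','rb'))
t,s=cs['top'],cs['side']
def cr(c,b,w,h):
    return cv2.resize(c['img'][b[1]:b[3],b[0]:b[2],::-1],(w,h),interpolation=cv2.INTER_CUBIC)
A=cr(t,(155,265,245,310),400,200);B=cr(s,(165,295,255,345),400,222)
C=cr(t,(380,180,460,275),400,475-97)
C=cr(t,(380,182,460,277),400,475)
D=cr(s,(350,200,430,255),400,275)
L=np.vstack([A,B,np.zeros((78,400,3),np.uint8)]);L[422:500,:200]=cr(t,(70,147,110,163),200,78)
Rr=np.vstack([C,np.zeros((25,400,3),np.uint8)])
cv2.imwrite('pics/crop1.png',np.hstack([L,Rr]))
# blob rects
for n,(b,thr) in {'top':((155,265,245,310),70),'top2':((75,147,105,167),70)}.items():
    g=cv2.cvtColor(t['img'],cv2.COLOR_RGB2GRAY)[b[1]:b[3],b[0]:b[2]]
    k,lab,st,ce=cv2.connectedComponentsWithStats((g<thr).astype(np.uint8))
    for i in range(1,k):
        if st[i,4]>40:
            pts=np.argwhere(lab==i)[:,::-1]+[b[0],b[1]]
            w=np.array([onz(t,*p,0.026)[:2] for p in pts],np.float32)
            print(n,st[i],ce[i]+[b[0],b[1]],cv2.minAreaRect(w))
E
```

```text
top [ 12  11  31  24 471] [182.05944798 286.99575372] ((0.4108752906322479, 0.47821903228759766), (0.09009797871112823, 0.05033592879772186), 64.65765380859375)
top [ 58  14  20  15 196] [222.6377551  285.94897959] ((0.4155429005622864, 0.35300058126449585), (0.031881097704172134, 0.05899956449866295), 27.7139892578125)
top2 [ 6  5 15 11 94] [ 88.07446809 156.87234043] ((0.8094807267189026, 0.7830308675765991), (0.04422318935394287, 0.020090090110898018), 70.46505737304688)
```

View pics/crop1.png

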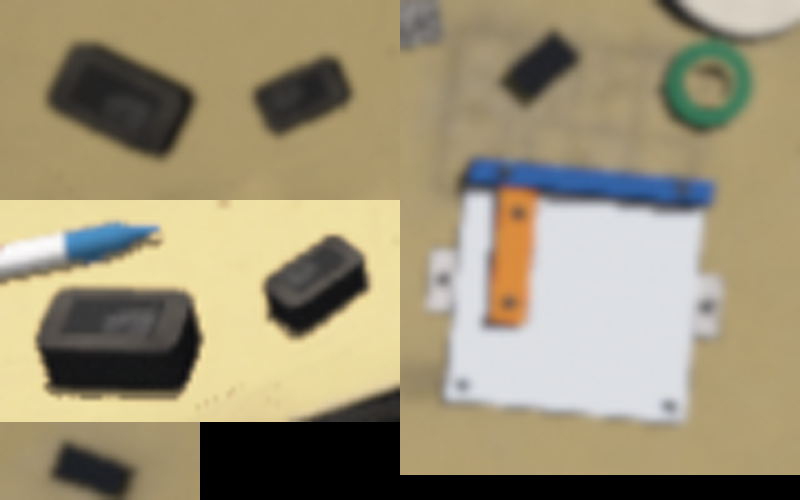

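The module is the box at top (222,286): about 34×60 mm by blob, against 50×90 and 20×44 for the other two. The crop shows the jig bed's near corners at (468.6,262.4) and (517.2,266.6) and the fence top at (474,214)–(522.8,218.6). The stop's inner edge runs (487.6,220)–(485.2,247). Next I'll fit both poses.

```bash
cat > fit.py <<'E'
from h import *
import pickle
from scipy.optimize import minimize, least_squares
def boxpts(x,y,z0,yaw,L=(.036,.062,.026)):
    c,s=np.cos(yaw),np.sin(yaw); a,b=L[0]/2,L[1]/2; r=.004; P=[]
    for sx,sy in((1,1),(1,-1),(-1,1),(-1,-1)):
        for dx,dy in((a-r,b),(a,b-r),(a-r*.3,b-r*.3)):
            for h in(0,L[2]): P.append([x+c*sx*dx-s*sy*dy,y+s*sx*dx+c*sy*dy,z0+h])
    return P
def softmask(c,P,b,k=8):
    uv=(np.array([proj(c,p) for p in P])+.5-[b[0],b[1]])*k
    m=np.zeros(((b[3]-b[1])*k,(b[2]-b[0])*k),np.uint8)
    cv2.fillConvexPoly(m,cv2.convexHull(np.round(uv*16).astype(np.int32)),255,shift=4)
    return cv2.resize(m,(b[2]-b[0],b[3]-b[1]),interpolation=cv2.INTER_AREA)/255.
def fitmod(views,x0,bg=180,fg=45):
    obs=[]
    for c,b in views:
        g=cv2.cvtColor(c['img'],cv2.COLOR_RGB2GRAY)[b[1]:b[3],b[0]:b[2]].astype(float)
        hi=np.percentile(g,70); obs.append((c,b,np.clip((hi-g)/(hi-fg-15),0,1)))
    f=lambda p:sum(((softmask(c,boxpts(*p),b)-m)**2).sum() for c,b,m in obs)
    S=np.array([.006,.006,.004,.15]); best=None
    r=minimize(lambda q:f(x0+q*S),np.zeros(4),method='Nelder-Mead',options=dict(initial_simplex=np.vstack([np.zeros(4),np.eye(4)]),maxiter=400))
    return x0+r.x*S,r.fun
def fitjig(obs,x0):
    # obs: (cam,(u,v),(jx,jy,jz) m) ; params x,y,yaw,dz
    def f(p):
        c,s=np.cos(p[2]),np.sin(p[2])
        return np.concatenate([proj(C,[p[0]+c*a-s*b,p[1]+s*a+c*b,z])-uv for C,uv,(a,b,z) in obs])
    r=least_squares(f,x0); return r.x,f(r.x).reshape(-1,2)
E
python3 - <<'E'
from fit import *
cs=pickle.load(open('c0.pkl','rb'));t,s=cs['top'],cs['side']
vt=(t,(207,272,240,300)); vs=(s,(218,296,255,330))
for v in([vt],[vs],[vt,vs]):
    p,e=fitmod(v,np.array([.4155,.353,0.,np.radians(-60)])); print(p[:3].round(4),np.degrees(p[3]).round(1),e.round(2))
P=lambda a,b:(380+a/5-.4,182+b/5-.4)
J=[(t,P(443,402),(-.085,.075,.01)),(t,P(686,423),(-.085,-.075,.01)),(t,P(470,160),(.065,.075,.042)),(t,P(714,183),(.065,-.075,.042)),
(t,P(525,325),(-.035,.031,.03)),(t,P(488,325),(-.035,.055,.03))]
p,r=fitjig(J,[.55,-.25,0.]);print(p.round(4),np.degrees(p[2]).round(2),r.round(2).tolist())
c,sn=np.cos(p[2]),np.sin(p[2]);print('seat',p[0]+c*.032,p[1]+sn*.032)
E
```

```text
[ 0.4145  0.363  -0.0386] 26.6 6.46
[ 0.4347  0.3539 -0.0185] 26.8 8.17
[0.4155 0.3558 0.0005] 26.0 18.31
[ 0.5837 -0.487  -0.0638] -3.66 [[-0.36, 0.31], [-0.23, 0.2], [-0.02, -0.16], [0.55, -0.82], [0.24, 0.57], [-0.2, -0.08]]
seat 0.615672296673133 -0.4890731635865208
```

The right-hand panel is offset 400 px, so my jig u values were 80 px too large; I'll redo the jig once the arm clears the side view. The module fit is sound: (0.4155, 0.356), z≈0, yaw 26°. Moving above it now.

```bash
python3 -m crank '[0,0,0.08,0.025,0.04,0.003,100, 0,0,0.08,0.025,0.04,0.003,100, 0,0,0.08,0.025,0.04,0.003,100, 0,0,0.08,0.025,0.04,0.003,100, 0,0,0.08,0.025,0.04,0.003,100, 0,0,0.08,0.025,0.04,0.003,100, 0,0,0.08,0.025,0.04,0.003,100, 0,0,0.08,0.025,0.04,0.003,100, 0,0,0.08,0.025,0.04,0.003,100, 0,0,0.08,0.025,0.04,0.003,100, 0,0,0.08,0,0.045,0,100, 0,0,0.08,0,0.045,0,100, 0,0,0.08,0,0.045,0,100, 0,0,0.08,0,0.045,0,100, 0,0,0.08,0,0.045,0,100, 0,0,0.08,0,0.045,0,100, 0,0,0.08,0,0.045,0,100, 0,0,0.08,0,0.045,0,100, 0,0,0.08,0,0.045,0,100, 0,0,0.08,0,0.045,0,100]'
python3 - <<'E'
from fit import *
cs={n:snap(n) for n in('side','top')}; pickle.dump(cs,open('c1.pkl','wb'))
t,s=cs['top'],cs['side']
b=(355,195,435,250)
cv2.imwrite('pics/crop2.png',cv2.resize(s['img'][b[1]:b[3],b[0]:b[2],::-1],None,fx=10,fy=10,interpolation=cv2.INTER_CUBIC))
P=lambda a,b:(300+a/5-.4,182+b/5-.4)
J=[(t,P(443,402),(-.085,.075,.01)),(t,P(686,423),(-.085,-.075,.01)),(t,P(470,160),(.065,.075,.042)),(t,P(714,183),(.065,-.075,.042)),
(t,P(525,325),(-.035,.031,.03)),(t,P(488,325),(-.035,.055,.03))]
p,r=fitjig(J,[.55,-.25,0.]);print(p.round(4),np.degrees(p[2]).round(2),r.round(2).tolist())
o=observe();print(o['position'],np.degrees(np.arctan2(o['tool_rot'][1,0],o['tool_rot'][0,0])),o['tool_rot'][:,2])
E
```

```text
time_s: 2.1
position: [0.4055, 0.3246, 0.2751]
tool_rot: [[0.949, 0.315, -0.0], [0.315, -0.949, -0.0], [-0.001, 0.0, -1.0]]
ft_force: [1.9, -1.0, 0.3]
grip_width: 0.085
[ 0.5788 -0.2413 -0.0732] -4.19 [[0.32, 0.03], [-0.26, 0.32], [0.1, -0.21], [-0.07, -0.4], [0.13, 0.49], [-0.21, -0.23]]
[0.4052194  0.32654948 0.27445732] 18.568359862441735 [-1.19204323e-03  5.41416291e-04 -9.99999143e-01]
```

View pics/crop2.png

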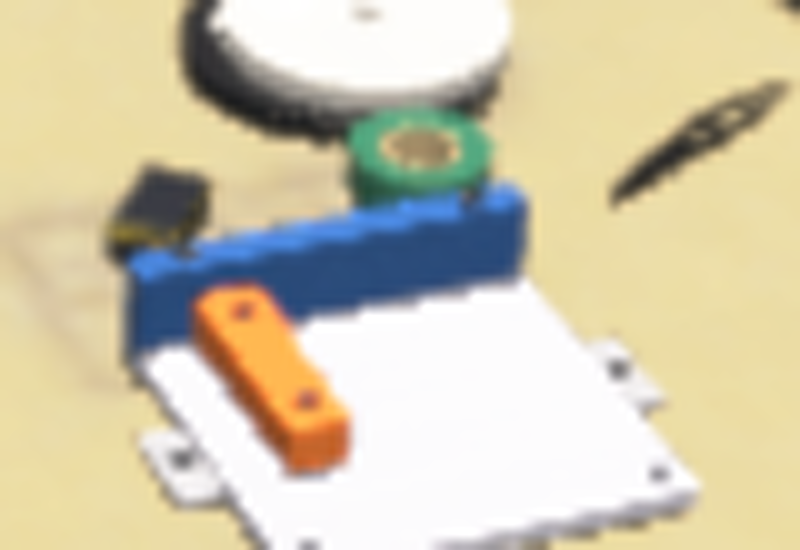

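Side crop: the fence inner face has corners near (368,222.5) and (407.5,216) on top, and (368,230.5) and (407.5,223) at the bed. The stop's near top corners are at about (384,238.5) and (389.8,236.8), and the bed's near-right corner is at (424.7,244).

```bash
python3 - <<'E'
from fit import *
cs=pickle.load(open('c1.pkl','rb'));t,s=cs['top'],cs['side']
P=lambda a,b:(300+a/5-.4,182+b/5-.4)
J=[(t,P(443,402),(-.085,.075,.01)),(t,P(686,423),(-.085,-.075,.01)),(t,P(470,160),(.065,.075,.042)),(t,P(714,183),(.065,-.075,.042)),
(t,P(525,325),(-.035,.031,.03)),(t,P(488,325),(-.035,.055,.03))]
Q=lambda a,b:(355+a/10-.45,195+b/10-.45)
K=[(s,Q(130,275),(.05,.075,.042)),(s,Q(525,210),(.05,-.075,.042)),(s,Q(525,280),(.05,-.075,.01)),(s,Q(130,358),(.05,.075,.01)),(s,Q(697,490),(-.085,-.075,.01)),(s,Q(348,420),(-.035,.031,.03)),(s,Q(290,437),(-.035,.055,.03)),(s,Q(290,472),(-.035,.055,.01))]
for X in(J,K,J+K):
    p,r=fitjig(X,[.55,-.25,0.]);print(p.round(4),np.degrees(p[2]).round(2),np.abs(r).max().round(2))
    c,sn=np.cos(p[2]),np.sin(p[2]);W=lambda a,b:(round(p[0]+c*a-sn*b,4),round(p[1]+sn*a+c*b,4))
    print('seat',W(.032,0),'drop',W(-.012,-.008))
# triangulated heights
for a,b in((J[4],K[5]),(J[5],K[6]),(J[1],K[4])): print(tri(t,a[1],s,b[1]))
q,e=fitmod([(t,(207,272,240,300)),(s,(218,296,255,330))],np.array([.4155,.353,0.,.45]));print(q,np.degrees(q[3]),e)
E
```

```text
[ 0.5788 -0.2413 -0.0732] -4.19 0.49
seat (np.float64(0.6108), np.float64(-0.2437)) drop (np.float64(0.5663), np.float64(-0.2484))
[ 0.5807 -0.2406 -0.0817] -4.68 0.9
seat (np.float64(0.6126), np.float64(-0.2432)) drop (np.float64(0.5681), np.float64(-0.2476))
[ 0.5796 -0.2408 -0.075 ] -4.3 1.13
seat (np.float64(0.6115), np.float64(-0.2432)) drop (np.float64(0.567), np.float64(-0.2479))
(array([ 0.54818401, -0.20649039,  0.03019889]), np.float64(0.002078349461876095))
(array([ 0.54764566, -0.18382745,  0.03007653]), np.float64(0.0016652801470775317))
(array([ 0.49003426, -0.31001511,  0.0095714 ]), np.float64(0.0017359611965527524))
[ 0.41588672  0.35493548 -0.0009112   0.53946016] 30.908790603882977 259.81900599861933
```

Two-view heights agree with the text: stop top 30 mm, bed 9.6 mm. The jig is at (0.5796, −0.2408), yaw −4.3°. I'm aligning with the module, descending and gripping it.

```bash
python3 -m crank '[0,0,0.065,0.005,0.0145,0,100, 0,0,0.065,0.005,0.0145,0,100, 0,0,0,0,0,-0.03,100, 0,0,0,0,0,-0.03,100, 0,0,0,0,0,-0.03,100, 0,0,0,0,0,-0.03,100, 0,0,0,0,0,-0.03,100, 0,0,0,0,0,-0.03,100, 0,0,0,0,0,-0.02,100, 0,0,0,0,0,-0.02,100, 0,0,0,0,0,-0.02,100, 0,0,0,0,0,-0.0165,100, 0,0,0,0,0,0,100, 0,0,0,0,0,0,30, 0,0,0,0,0,0,30, 0,0,0,0,0,0,30, 0,0,0,0,0,0,30, 0,0,0,0,0,0,30, 0,0,0,0,0,0,30]' 40
python3 -m crank '[0,0,0,0,0,0,30, 0,0,0,0,0,0,30]'
```

```text
time_s: 4.1
position: [0.4166, 0.3519, 0.0198]
tool_rot: [[0.902, 0.432, 0.002], [0.432, -0.902, 0.001], [0.002, 0.0, -1.0]]
ft_force: [-0.9, -0.5, 4.0]
grip_width: 0.0354
time_s: 4.3
position: [0.4166, 0.3519, 0.0198]
tool_rot: [[0.902, 0.432, 0.002], [0.432, -0.902, 0.001], [0.002, 0.0, -1.0]]
ft_force: [-0.1, -0.0, 6.5]
grip_width: 0.0353
```

```bash
python3 -m crank '[0,0,0,0,0,0.01,0, 0,0,0,0,0,0.03,0, 0,0,0,0,0,0.03,0, 0,0,0,0,0,0.04,0, 0,0,0,0,0,0.04,0, 0,0,0,0,0,0.04,0, 0,0,0,0,0,0.03,0, 0,0,0,0,0,0.02,0, 0,0,0,0,0,0,0]' 60
python3 -m crank '[0,0,-0.035,0,-0.03,0,0, 0,0,-0.035,0,-0.04,0,0, 0,0,-0.035,0,-0.04,0,0, 0,0,-0.035,0,-0.04,0,0, 0,0,-0.035,0,-0.04,0,0, 0,0,-0.035,0,-0.04,0,0, 0,0,-0.035,0,-0.04,0,0, 0,0,-0.035,0,-0.04,0,0, 0,0,-0.035,0,-0.04,0,0, 0,0,-0.035,0.025,-0.04,0,0, 0,0,-0.035,0.025,-0.04,0,0, 0,0,-0.035,0.025,-0.04,0,0, 0,0,-0.035,0.025,-0.04,0,0, 0,0,-0.035,0.025,-0.04,0,0, 0,0,-0.035,0.025,-0.04,0,0, 0,0,0,0,-0.01,0,0, 0,0,0,0,0,0,0]'
```

```text
time_s: 5.2
position: [0.4165, 0.3519, 0.2619]
tool_rot: [[0.902, 0.432, 0.005], [0.432, -0.902, 0.003], [0.006, -0.0, -1.0]]
ft_force: [0.6, -0.0, -1.3]
grip_width: 0.0347
time_s: 6.9
position: [0.5656, -0.2494, 0.2566]
tool_rot: [[0.997, -0.08, -0.003], [-0.08, -0.997, 0.002], [-0.003, -0.002, -1.0]]
ft_force: [-0.1, 0.6, -1.3]
grip_width: 0.0347
```

```bash
python3 -m crank '[0,0,0,0,-0.005,-0.03,0, 0,0,0,0,0,-0.04,0, 0,0,0,0,0,-0.04,0, 0,0,0,0,0,-0.04,0, 0,0,0,0,0,-0.03,0, 0,0,0,0,0,-0.0165,0, 0,0,0,0,0,0,0]'
python3 - <<'E'
from fit import *
cs={n:snap(n) for n in('side','top')}; pickle.dump(cs,open('c2.pkl','wb'))
A=cv2.resize(cs['side']['img'][190:260,350:440,::-1],(800,600)[:1]+(400,) if 0 else (514,400),interpolation=cv2.INTER_CUBIC)
B=cv2.resize(cs['top']['img'][205:275,383:446,::-1],(286,318),interpolation=cv2.INTER_CUBIC)
o=np.zeros((400,800,3),np.uint8);o[:,:514]=A;o[:318,514:]=B
cv2.imwrite('pics/crop3.png',o);print(observe()['position'])
E
```

```text
time_s: 7.6
position: [0.5645, -0.251, 0.0601]
tool_rot: [[0.997, -0.077, -0.005], [-0.077, -0.997, 0.003], [-0.005, -0.003, -1.0]]
ft_force: [-0.7, -0.0, -0.6]
grip_width: 0.0348
[ 0.56606498 -0.2524294   0.06317015]
```

View pics/crop3.png

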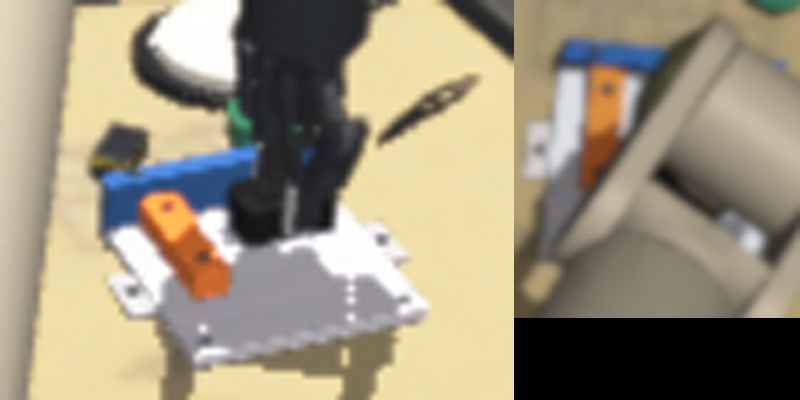

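The side crop shows the module in the fingers above the bed, about (395,227) in the full picture, clear of the stop at (386,232); the arm hides the top view. Lowering to contact and releasing.

```bash
python3 -m crank '[0,0,0,0,0,-0.01,0, 0,0,0,0,0,-0.01,0, 0,0,0,0,0,-0.006,0, 0,0,0,0,0,-0.003,0, 0,0,0,0,0,-0.002,0, 0,0,0,0,0,-0.001,0, 0,0,0,0,0,0,0, 0,0,0,0,0,0,0]'
```

```text
time_s: 8.5
position: [0.5662, -0.2534, 0.0305]
tool_rot: [[0.997, -0.078, 0.0], [-0.078, -0.997, -0.0], [0.0, 0.0, -1.0]]
ft_force: [-0.0, -1.1, -1.0]
grip_width: 0.0347
```

```bash
python3 -m crank '[0,0,0,0,0,-0.001,0, 0,0,0,0,0,0,0, 0,0,0,0,0,0,0]'
```

```text
time_s: 8.8
position: [0.5663, -0.2535, 0.0299]
tool_rot: [[0.997, -0.078, 0.001], [-0.078, -0.997, -0.0], [0.001, 0.0, -1.0]]
ft_force: [-0.8, 0.5, 5.3]
grip_width: 0.0344
```

```bash
python3 -m crank '[0,0,0,0,0,0,75, 0,0,0,0,0,0,75, 0,0,0,0,0,0,75, 0,0,0,0,0,0,75, 0,0,0,0,0,0.01,75, 0,0,0,0,0,0.03,75, 0,0,0,0,0,0.04,75, 0,0,0,-0.02,-0.04,0.04,0, 0,0,0,-0.03,-0.04,0.04,0, 0,0,0,-0.03,-0.04,0,0, 0,0,0,-0.03,-0.04,0,0, 0,0,0,-0.03,-0.04,0,0, 0,0,0,0,0,0,0]'
python3 - <<'E'
from fit import *
cs={n:snap(n) for n in('side','top')}; pickle.dump(cs,open('c3.pkl','wb'))
A=cv2.resize(cs['side']['img'][195:255,355:430,::-1],(500,400),interpolation=cv2.INTER_CUBIC)
B=cv2.resize(cs['top']['img'][205:275,383:446,::-1],(300,333),interpolation=cv2.INTER_CUBIC)
o=np.zeros((400,800,3),np.uint8);o[:,:500]=A;o[:333,500:]=B
cv2.imwrite('pics/crop4.png',o);print(observe()['position'],observe()['ft_force'])
E
```

```text
time_s: 10.1
position: [0.4324, -0.4425, 0.1745]
tool_rot: [[0.996, -0.084, -0.0], [-0.084, -0.996, -0.002], [-0.0, 0.002, -1.0]]
ft_force: [0.3, 0.6, 0.5]
grip_width: 0.0001
[ 0.43530625 -0.43864964  0.17441039] [ 0.44805668 -0.40194403  0.5455485 ]
```

View pics/crop4.png

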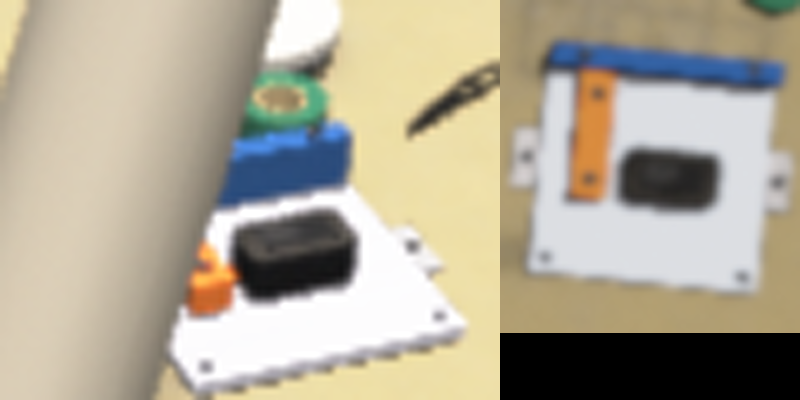

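The module lies flat on the bed, parallel to the fence, at about (413,242) in the top picture, with a small gap to the stop. I'll fit its jig coordinates.

```bash
python3 - <<'E'
from fit import *
cs=pickle.load(open('c3.pkl','rb'));t,s=cs['top'],cs['side']
j=(.5796,-.2408,np.radians(-4.3))
for vs in ([(t,(407,233,437,252))],[(s,(389,222,411,242))],[(t,(407,233,437,252)),(s,(390,222,411,242))]):
    q,e=fitmod(vs,np.array([.566,-.249,.01,j[2]]))
    d=q[:2]-j[:2];c,sn=np.cos(j[2]),np.sin(j[2]);print(q.round(4),np.degrees(q[3]),e,'jig',c*d[0]+sn*d[1],-sn*d[0]+c*d[1])
E
```

```text
[ 0.5619 -0.2483  0.0129 -0.0659] -3.7780286710470428 7.80181075187428 jig -0.01708699147668251 -0.008846116683469097
[ 0.5636 -0.2473  0.0103 -0.015 ] -0.8569468399533371 46.05386692350162 jig -0.01545545572496639 -0.007637240895914538
[ 0.5621 -0.2477  0.0115 -0.0598] -3.4243725961337703 47.55749375930186 jig -0.016914316945092843 -0.008229853019761677
```

```bash
python3 -m crank '[0,0,0,0.033,0.033,0,0, 0,0,0,0.033,0.033,0,0, 0,0,0,0.033,0.033,0,0, 0,0,0,0.031,0.033,0,0, 0,0,0,0,0,0,0, 0,0,0,0,0,-0.03,0, 0,0,0,0,0,-0.03,0, 0,0,0,0,0,-0.02,0, 0,0,0,0,0,0,0]'
```

```text
time_s: 11.1
position: [0.5652, -0.3042, 0.0915]
tool_rot: [[0.997, -0.077, -0.004], [-0.077, -0.997, 0.003], [-0.005, -0.003, -1.0]]
ft_force: [0.1, 0.3, 0.4]
grip_width: 0.0004
```

```bash
python3 -m crank '[0,0,0,0,-0.003,-0.025,0, 0,0,0,0,0,-0.02,0, 0,0,0,0,0,-0.01,0, 0,0,0,0,0,-0.003,0, 0,0,0,0,0,0,0, 0,0,0,0,0,0,0]'
python3 -m crank '[0,0,0,0,0.004,0,0, 0,0,0,0,0.004,0,0, 0,0,0,0,0.003,0,0, 0,0,0,0,0.002,0,0, 0,0,0,0,0.002,0,0, 0,0,0,0,0,0,0, 0,0,0,0,0,0,0]'
```

```text
time_s: 11.7
position: [0.5665, -0.3092, 0.0372]
tool_rot: [[0.997, -0.078, 0.002], [-0.078, -0.997, -0.001], [0.002, 0.001, -1.0]]
ft_force: [-0.2, -0.1, 0.5]
grip_width: 0.0001
time_s: 12.4
position: [0.566, -0.294, 0.0359]
tool_rot: [[0.997, -0.078, 0.0], [-0.078, -0.997, -0.0], [0.0, 0.0, -1.0]]
ft_force: [-0.3, 0.5, 0.5]
grip_width: -0.0003
```

```bash
python3 -m crank '[0,0,0,0,0.002,0,0, 0,0,0,0,0.002,0,0, 0,0,0,0,0.001,0,0, 0,0,0,0,0.001,0,0, 0,0,0,0,0,0,0, 0,0,0,0,0,0,0]'
python3 -m crank '[0,0,0,0,0.001,0,0, 0,0,0,0,0.001,0,0, 0,0,0,0,0.001,0,0, 0,0,0,0,0,0,0, 0,0,0,0,0,0,0]'
```

```text
time_s: 13.0
position: [0.566, -0.2879, 0.0359]
tool_rot: [[0.997, -0.078, -0.0], [-0.078, -0.997, 0.0], [-0.0, -0.0, -1.0]]
ft_force: [0.5, 1.0, 0.0]
grip_width: -0.0004
time_s: 13.5
position: [0.566, -0.2848, 0.0359]
tool_rot: [[0.997, -0.078, -0.0], [-0.078, -0.997, 0.0], [-0.0, -0.0, -1.0]]
ft_force: [-0.4, 0.1, -0.1]
grip_width: -0.0004
```

```bash
python3 -m crank '[0,0,0,0,0.001,0,0, 0,0,0,0,0.001,0,0, 0,0,0,0,0,0,0, 0,0,0,0,0,0,0]'
```

```text
time_s: 13.9
position: [0.566, -0.2834, 0.036]
tool_rot: [[0.997, -0.078, 0.0], [-0.078, -0.997, -0.001], [0.0, 0.001, -1.0]]
ft_force: [-1.2, -4.1, 0.0]
grip_width: 0.0001
```

The end touches the stop (−4 N in y). I'm backing off and going round to the free long side.

```bash
python3 -m crank '[0,0,0,0,-0.006,0,0, 0,0,0,0,-0.008,0,0, 0,0,0,0,0,0.03,0, 0,0,0,0,0,0.03,0, 0,0,0,-0.024,0,0,0, 0,0,0,-0.025,0.02,0,0, 0,0,0,0,0.02,0,0, 0,0,0,0,0.021,0,0, 0,0,0,0,0,0,0, 0,0,0,0,0,-0.03,0, 0,0,0,0,0,-0.02,0, 0,0,0,0,0,-0.01,0, 0,0,0,0,0,-0.003,0, 0,0,0,0,0,0,0, 0,0,0,0,0,0,0]'
```

```text
time_s: 15.4
position: [0.5176, -0.2363, 0.0337]
tool_rot: [[0.997, -0.078, 0.001], [-0.078, -0.997, -0.001], [0.001, 0.001, -1.0]]
ft_force: [-0.4, 0.2, -0.3]
grip_width: -0.0001
```

```bash
python3 -m crank '[0,0,0,0.005,-0.0004,0,0, 0,0,0,0.005,-0.0004,0,0, 0,0,0,0.005,-0.0004,0,0, 0,0,0,0.005,-0.0004,0,0, 0,0,0,0.005,-0.0004,0,0, 0,0,0,0.004,-0.0003,0,0, 0,0,0,0.004,-0.0003,0,0, 0,0,0,0.004,-0.0003,0,0, 0,0,0,0.004,-0.0003,0,0, 0,0,0,0.004,-0.0003,0,0, 0,0,0,0.003,-0.0002,0,0, 0,0,0,0,0,0,0, 0,0,0,0,0,0,0]'
python3 - <<'E'
from fit import *
cs={n:snap(n) for n in('side','top')}; pickle.dump(cs,open('c4.pkl','wb'))
A=cv2.resize(cs['side']['img'][195:255,355:430,::-1],(500,400),interpolation=cv2.INTER_CUBIC)
B=cv2.resize(cs['top']['img'][205:275,383:446,::-1],(300,333),interpolation=cv2.INTER_CUBIC)
o=np.zeros((400,800,3),np.uint8);o[:,:500]=A;o[:333,500:]=B
cv2.imwrite('pics/crop5.png',o)
E
```

```text
time_s: 16.7
position: [0.5651, -0.2395, 0.0328]
tool_rot: [[0.997, -0.078, 0.0], [-0.078, -0.997, 0.0], [0.0, -0.0, -1.0]]
ft_force: [0.2, 1.4, -0.1]
grip_width: -0.0002
```

View pics/crop5.png

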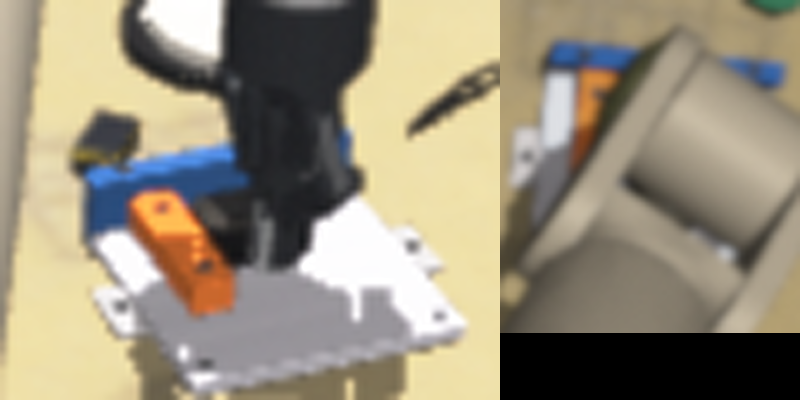

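The side crop shows the fingers behind the module near full-picture (394,232), with the module moving toward the fence between the stop and the fingers. No reaction force yet, so I'll continue slowly.

```bash
python3 -m crank '[0,0,0,0.003,-0.0002,0,0, 0,0,0,0.003,-0.0002,0,0, 0,0,0,0.002,-0.0001,0,0, 0,0,0,0.002,-0.0001,0,0, 0,0,0,0,0,0,0, 0,0,0,0,0,0,0]'
python3 -m crank '[0,0,0,0.001,-0.0001,0,0, 0,0,0,0.001,-0.0001,0,0, 0,0,0,0.001,-0.0001,0,0, 0,0,0,0,0,0,0, 0,0,0,0,0,0,0]'
```

```text
time_s: 17.4
position: [0.5751, -0.2402, 0.0329]
tool_rot: [[0.997, -0.078, 0.0], [-0.078, -0.997, 0.0], [0.0, -0.0, -1.0]]
ft_force: [0.3, -0.1, -0.2]
grip_width: -0.0
time_s: 17.9
position: [0.5781, -0.2405, 0.0329]
tool_rot: [[0.997, -0.078, 0.0], [-0.078, -0.997, -0.0], [0.0, 0.0, -1.0]]
ft_force: [0.9, -0.9, -0.2]
grip_width: 0.0001
```

```bash
python3 -m crank '[0,0,0,0.001,-0.0001,0,0, 0,0,0,0.001,-0.0001,0,0, 0,0,0,0.001,-0.0001,0,0, 0,0,0,0,0,0,0, 0,0,0,0,0,0,0]'
python3 -m crank '[0,0,0,0.001,-0.0001,0,0, 0,0,0,0.001,-0.0001,0,0, 0,0,0,0,0,0,0, 0,0,0,0,0,0,0]'
```

```text
time_s: 18.4
position: [0.5811, -0.2408, 0.0329]
tool_rot: [[0.997, -0.078, 0.0], [-0.078, -0.997, -0.0], [0.0, 0.0, -1.0]]
ft_force: [0.2, 0.0, -0.8]
grip_width: 0.0002
time_s: 18.8
position: [0.5831, -0.2411, 0.0329]
tool_rot: [[0.997, -0.078, 0.0], [-0.078, -0.997, -0.0], [0.0, 0.0, -1.0]]
ft_force: [0.5, -0.0, -0.7]
grip_width: 0.0001
```

```bash
python3 -m crank '[0,0,0,0.001,-0.0001,0,0, 0,0,0,0.001,-0.0001,0,0, 0,0,0,0,0,0,0, 0,0,0,0,0,0,0]'
python3 -m crank '[0,0,0,0.001,-0.0001,0,0, 0,0,0,0.001,-0.0001,0,0, 0,0,0,0,0,0,0, 0,0,0,0,0,0,0]'
```

```text
time_s: 19.2
position: [0.5838, -0.241, 0.0329]
tool_rot: [[0.997, -0.078, -0.003], [-0.078, -0.997, 0.001], [-0.003, -0.001, -1.0]]
ft_force: [-7.2, -0.5, 3.5]
grip_width: -0.0001
time_s: 19.6
position: [0.584, -0.2411, 0.0328]
tool_rot: [[0.997, -0.078, -0.008], [-0.078, -0.997, 0.002], [-0.008, -0.001, -1.0]]
ft_force: [-16.8, 0.3, 9.4]
grip_width: -0.0005
```

Fence contact at TCP x=0.584 (−17 N in x). Friction might have opened a gap at the stop, so before the final push I'll re-nudge the end toward the stop with the module at the fence, then look.

```bash
python3 -m crank '[0,0,0,-0.01,0.0008,0,0, 0,0,0,-0.015,0.001,0,0, 0,0,0,0,0,0.03,0, 0,0,0,0,0,0.04,0, 0,0,0,0.01,-0.02,0,0, 0,0,0,0.015,-0.02,0,0, 0,0,0,0.015,-0.02,0,0, 0,0,0,0,0,0,0, 0,0,0,0,0,-0.03,0, 0,0,0,0,0,-0.025,0, 0,0,0,0,0,-0.01,0, 0,0,0,0,0,-0.003,0, 0,0,0,0,0,0,0, 0,0,0,0,0,0,0]'
python3 -m crank '[0,0,0,0,0.003,0,0, 0,0,0,0,0.003,0,0, 0,0,0,0,0.002,0,0, 0,0,0,0,0.001,0,0, 0,0,0,0,0,0,0]'
```

```text
time_s: 21.0
position: [0.6025, -0.2999, 0.0363]
tool_rot: [[0.997, -0.078, 0.002], [-0.078, -0.997, -0.001], [0.002, 0.001, -1.0]]
ft_force: [-0.0, 0.4, -0.4]
grip_width: -0.0002
time_s: 21.5
position: [0.602, -0.2904, 0.035]
tool_rot: [[0.997, -0.078, 0.0], [-0.078, -0.997, -0.0], [0.0, 0.0, -1.0]]
ft_force: [0.8, -0.9, 0.5]
grip_width: -0.0003
```

```bash
python3 -m crank '[0,0,0,0,0.001,0,0, 0,0,0,0,0.001,0,0, 0,0,0,0,0.001,0,0, 0,0,0,0,0,0,0, 0,0,0,0,0,0,0]'
python3 -m crank '[0,0,0,0,0.001,0,0, 0,0,0,0,0.0005,0,0, 0,0,0,0,0,0,0, 0,0,0,0,0,0,0]'
```

```text
time_s: 22.0
position: [0.602, -0.2876, 0.0349]
tool_rot: [[0.997, -0.078, 0.0], [-0.078, -0.997, -0.0], [0.0, 0.0, -1.0]]
ft_force: [-0.7, -0.3, -0.7]
grip_width: -0.0002
time_s: 22.4
position: [0.602, -0.2863, 0.0349]
tool_rot: [[0.997, -0.078, 0.0], [-0.078, -0.997, -0.0], [0.0, 0.0, -1.0]]
ft_force: [0.2, -2.0, 0.1]
grip_width: 0.0
```

```bash
python3 -m crank '[0,0,0,0,0.0005,0,0, 0,0,0,0,0,0,0, 0,0,0,0,-0.008,0,0, 0,0,0,0,-0.01,0,0, 0,0,0,0,0,0.04,0, 0,0,0,0,0,0.04,0, 0,0,0,-0.035,-0.03,0.03,0, 0,0,0,-0.035,-0.03,0.03,0, 0,0,0,-0.035,-0.03,0,0, 0,0,0,-0.035,-0.03,0,0, 0,0,0,-0.03,-0.02,0,0, 0,0,0,0,0,0,0]'
python3 - <<'E'
from fit import *
cs={n:snap(n) for n in('side','top')}; pickle.dump(cs,open('c5.pkl','wb'))
A=cv2.resize(cs['side']['img'][195:245,370:425,::-1],(440,400),interpolation=cv2.INTER_CUBIC)
B=cv2.resize(cs['top']['img'][209:249,390:426,::-1],(360,400),interpolation=cv2.INTER_CUBIC)
cv2.imwrite('pics/crop6.png',np.hstack([A,B]));print(observe()['position'])
E
```

```text
time_s: 23.6
position: [0.435, -0.4412, 0.1695]
tool_rot: [[0.997, -0.083, -0.001], [-0.083, -0.997, 0.0], [-0.001, -0.0, -1.0]]
ft_force: [0.9, -0.8, -0.1]
grip_width: -0.0002
[ 0.43801017 -0.43873408  0.16947284]
```

View pics/crop6.png

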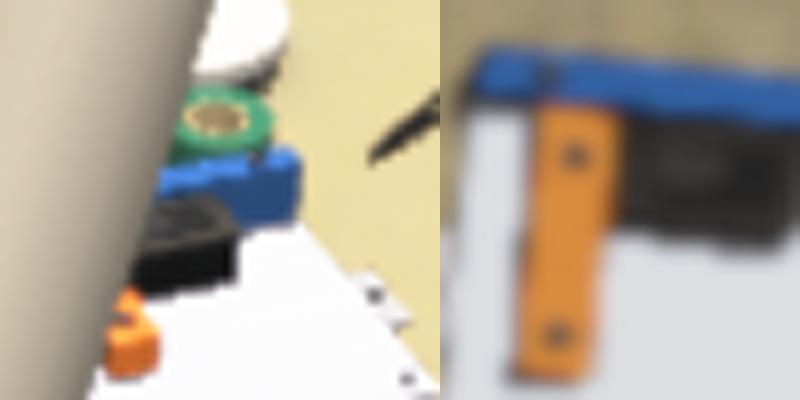

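The module is home: flush to the fence and against the stop in both crops (top picture: its near edge is parallel to the fence and no bed shows at the stop). Now for the final diagonal push.

```bash
python3 -m crank '[0,0,0,0.02,0.03,0,0, 0,0,0,0.025,0.04,0,0, 0,0,0,0.025,0.04,0,0, 0,0,0,0.025,0.04,0,0, 0,0,0,0.02,0.04,0,0, 0,0,0,0.005,0.009,0,0, 0,0,0,0,0,0,0, 0,0,0,0,0,-0.04,0, 0,0,0,0,0,-0.03,0, 0,0,0,0,0,-0.02,0, 0,0,0,0,0,0,0, 0,0,0,0,0,0,0]'
```

```text
time_s: 24.9
position: [0.5584, -0.2403, 0.08]
tool_rot: [[0.997, -0.079, 0.0], [-0.079, -0.997, -0.0], [0.0, 0.0, -1.0]]
ft_force: [0.3, 0.4, 0.8]
grip_width: 0.0002
```

```bash
python3 -m crank '[0,0,0,0,0,-0.025,0, 0,0,0,0,0,-0.015,0, 0,0,0,0,0,-0.005,0, 0,0,0,0,0,0,0, 0,0,0,0.006,-0.0005,0,0, 0,0,0,0.006,-0.0005,0,0, 0,0,0,0.006,-0.0005,0,0, 0,0,0,0.004,-0.0003,0,0, 0,0,0,0.001,0,0,0, 0,0,0,0,0,0,0, 0,0,0,0,0,0,0]'
```

```text
time_s: 26.0
position: [0.5812, -0.2409, 0.0344]
tool_rot: [[0.997, -0.078, -0.0], [-0.078, -0.997, 0.0], [-0.0, -0.0, -1.0]]
ft_force: [-0.6, 0.2, -0.0]
grip_width: -0.0
```

Contact is about 2.4 mm ahead; pushing diagonally forward and down.

```bash
python3 -m crank '[0,0,0,0.001,-0.0001,0,0, 0,0,0,0.001,-0.0001,0,0, 0,0,0,0.001,-0.0001,-0.0003,0, 0,0,0,0.001,-0.0001,-0.0003,0, 0,0,0,0,0,0,0, 0,0,0,0,0,0,0]'
```

```text
time_s: 26.6
position: [0.5838, -0.2412, 0.0341]
tool_rot: [[0.997, -0.078, -0.004], [-0.078, -0.997, 0.001], [-0.004, -0.001, -1.0]]
ft_force: [-9.4, 0.1, 7.3]
grip_width: -0.0002
```

```bash
python3 -m crank '[0,0,0,0.0005,0,-0.0001,0, 0,0,0,0.0006,0,-0.0001,0, 0,0,0,0,0,0,0, 0,0,0,0,0,0,0, 0,0,0,0,0,0,0]'; python3 -m crank '[0,0,0,0,0,0,0, 0,0,0,0,0,0,0, 0,0,0,0,0,0,0, 0,0,0,0,0,0,0, 0,0,0,0,0,0,0]'
python3 - <<'E'
from fit import *
c=snap('side'); A=cv2.resize(c['img'][195:255,355:430,::-1],(750,600),interpolation=cv2.INTER_CUBIC)
cv2.imwrite('pics/crop7.png',A);print(observe()['ft_force'])
E
```

```text
time_s: 27.1
position: [0.584, -0.2412, 0.0341]
tool_rot: [[0.997, -0.078, -0.006], [-0.078, -0.997, 0.001], [-0.006, -0.001, -1.0]]
ft_force: [-15.5, 0.6, 11.6]
grip_width: 0.0
time_s: 27.6
position: [0.584, -0.2412, 0.0341]
tool_rot: [[0.997, -0.078, -0.006], [-0.078, -0.997, 0.001], [-0.006, -0.001, -1.0]]
ft_force: [-14.6, 1.2, 11.3]
grip_width: -0.0
[-15.97539814   0.3587869   11.26495906]
```

View pics/crop7.png

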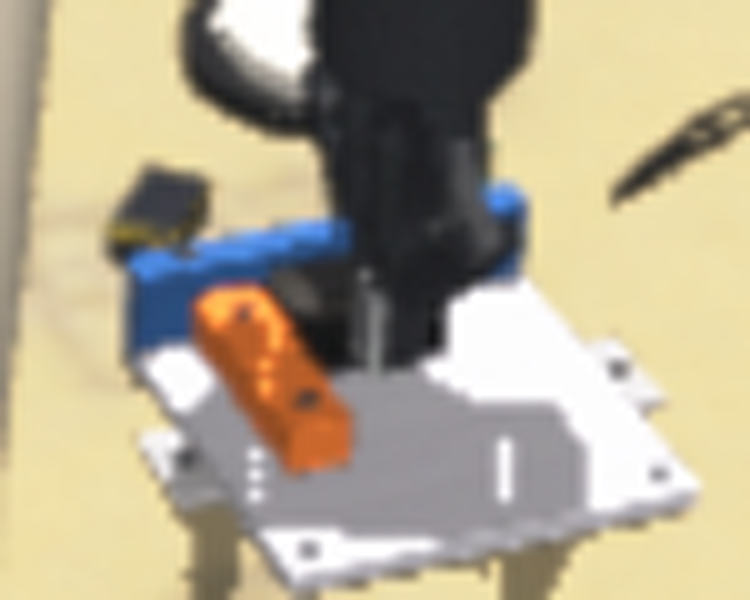

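The fingers press on the middle of the module's free side (about (394,228) in the full picture), the module sits in the corner, and the force is steady at 15 N forward and 11 N down. Handing in.

```bash
python3 -c "
from rig import *
print(close_job())"
```

```text
the job is handed in; nothing more can be done
None
```

The module is home in the corner of the jig, and I handed the job in while the arm was still holding the push, at about 28 s of the 56 s allowed.

- **What I did:** I picked the 36×62 mm box, carried it past the rack and set it flat on the bed. I let go about 47–50 mm short of the fence by the camera fits. With closed fingers I nudged its end to the stop, slid it to the fence, and touched the end to the stop again. Then I gave it one diagonal push on the middle of its free side.
- **Last checks:**
  - The pictures just before the final push showed no visible gap at the fence or the stop.
  - The fence contact came at the same tool position (x about 0.584 m) in both pushes.
  - The final push held steady for about 0.5 s at about 15 N forward and 11 N down.
- **Disagreements:**
  - My first jig position was wrong because of a crop offset, and I corrected it before it was used.
  - The two cameras put the jig within 2 mm of each other.
  - Module yaw on the bed differed by about 3° between the views (−0.9° from the side, −3.8° from the top). I relied on contact with the stop and fence to square it.
- **Not checked:** at the final push the arm hid the module's fence side, so its seating there rests on the earlier pictures and the steady force. I did not measure the bystanders afterwards. The relay looked unmoved in the last picture; the others I did not check there.

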